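# Set the indexing turntable to its long scale line

### The arm

A 6-joint arm with a two-finger parallel gripper is mounted at the origin on the work surface. World frame = base frame: x ahead of the robot, y to its left, z up, the work surface at z = 0. Lengths are in m, angles in degrees, forces in N, time in s.
With the tool pointing down it reaches from about 0.35 to 0.875 m from the base axis. Payload 4.2 kg.
Tool frame: the origin (TCP) lies on the centre line of the jaws, within the pads' length; the fingertips stand 22 mm ahead of it and the grasp point (between the pads) lies 3 mm ahead of it (r.tcp_to_tips is the distance from the TCP to the fingertips, in m); z points along the fingers, y is the line along which they close (so a half turn about z gives the same grasp; the last joint's range is limited). The gripper opens to 87 mm and grips with 3 to 60 N. Pads are 19 mm wide; open, the fingers measure 117 mm over their backs; the gripper's body (75 mm by 190 mm) begins 51 mm behind the grasp point.
Start: joints at [90.275, 22.042, 0.453, 0, -68.411, -14.817], TCP at [0.157, 0.605, 0.245] pointing down, gripper open.
Joint ranges: [-179.83, 179.83], [-69.29, 118.12], [-61.27, 80.66], [-181.25, 117.63], [-171.15, -9.14], [-177.46, 177.46]. Speed limits (degrees/s): [159.86, 159.86, 180, 180, 180, 180].

### API

Orientations are given as a 3x3 rotation matrix whose columns are the frame's x, y, z axes.
In Python, from station import r gives the robot as it stands.
- The arm moves only by the tool apply_moves, never from a script. Its argument "plan" is a list of rows, each an object with "grip": the opening, from 0 (shut) to 1 (fully open); "offset": the shift along the tool's x, y, z in cm, a list of three; "spin": the turn about the tool's z in rad. A call has 1 to 5 rows; each row is the pose to reach, as a shift and turn from the pose commanded when the call began, along the tool's axes at that moment; what a row does not reach only later rows make up. A row lasts 1/10 s, in which the tool goes at most 50 mm and 8.59 degrees, less where a joint would pass 70% of its speed; a pose out of reach is approached as far as the arm can. A call with a gripper value outside its range is refused whole. The fingers move at their own pace and stop on an object; the grip force is fixed at half the most. Time passes only in rows, so rows that repeat a pose let the fingers close. It gives the time, the measured TCP pose, the force, the opening and the grip force at its end, in the units of the state.
- r.sense(): the state, without advancing time (a new reading comes with each control period).
- r.capture(name): name is "scene" or "top" or "wrist"; returns a dict with "img" (420x560x3 uint8, blue, green, red), "depth" (420x560 float32, m along the optical axis (not along the pixel's ray), 0 where there is no reading), "mtx" (3x3 intrinsics, pixels), "R" (3x3) and "t" (3): a world point X has camera coordinates R X + t. Camera axes: x right, y down, z forward; pixel columns grow to the right and rows downward; lengths in m; the calibration is good to about 2 mm. A picture is of the moment at which its call begins.
- r.finish_job(): hands the job in; it is judged then, once.
The state is a dict: "time_s": time; "joints": joint angles; "joint_velocities": joint speeds; "effort": joint torques, N m; "tcp_pos": TCP position; "ee_rot": TCP orientation; "wrist_force": force on the tool from outside, world axes, zero at the start; "moment": the same for the moment, N m; "gripper_width": opening from 0.0 (shut) to 1.0 (fully open); "gripper_force": force on a finger pad.
Only numpy, scipy, OpenCV 4.12 (cv2) and the standard library are available. Lean on these libraries where they do the work, as an engineer would, in place of code of your own. Each camera call takes 0.05 s, during which the arm holds its last target. There are 200 camera calls.

### The job

Set the small indexing turntable on the bench for the next drilling: with a fingertip, push its upright steel post gently round until the dark index line on the turning disc lines up with the one long line of the scale around it, then take the hand away. Only push: do not grip the post or lift anything, do not shift the turntable's base, and leave the mug, the wooden offcut and the screwdriver alone.

Things in the scene. Friction and masses are not known exactly. Their poses are not given: they have to be found in the camera images.
- base: turntable's round cast base, pale grey, 280 mm across, 30 mm high, about 4 kg, loose on the bench (slides if pushed hard). Origin: centre of its underside, on the disc's axis; z up; x points to the long scale line. Its top carries 24 black scale lines, 15 degrees apart: 23 are 10 mm long, one is 36 mm long and 6 mm wide and reaches across the ring to the outer edge
- dial: aluminium turning disc, 200 mm across, let into the base, top 32 mm above the bench. Origin on the vertical axis, 16 mm above the bench; z up; x points to its index line (black, 50 x 6 mm, ends at the rim). A wooden blank 68 mm across in its middle, with nut, reaches 49 mm above the bench. Turns either way without stops, friction about 0.3 N m; stays where left, no coasting or springback
- post_top (a point): centre of the top of the push post: a plain upright steel pin 16 mm in diameter and 45 mm tall, from the disc's top (32 mm above the bench) to 77 mm above the bench, 75 mm from the axis, exactly opposite the index line; 4 to 6 N at right angles to its radius turns the disc
- index_mark (a point): point at the outer end of the disc's index line, 101 mm from the axis, 31 mm above the bench
- scale_line (a point): point at the inner end of the base's long scale line, 101 mm from the axis, 31 mm above the bench; it coincides with index_mark when the two lines line up
- mug: white mug, 80 mm across and 90 mm high; origin at the centre of its underside; a bystander
- offcut: wooden offcut, 110 x 45 x 35 mm; origin at the centre of its underside; a bystander
- screwdriver: screwdriver lying on the bench, about 200 mm long; a bystander

How it is judged (in metres and radians):
At the end, for the whole second after the job is handed in: The outer end of the disc's index line is within 5 mm (about 2.8 degrees) of the inner end of the long scale line, the disc is at rest, and base (with its long line) and bystanders are within 12 mm of where they stood (horizontal distance between index_mark and scale_line below 0.005 m and angular speed of dial below 0.05 rad/s and distance of each of base, mug, offcut, screwdriver, scale_line from where it was at the start of the episode below 0.012 m); the robot touches nothing.
It fails at once if the turntable's base is lifted or tipped (height (world z) of base above 0.005 m or angle between base's own z axis and vertical above 0.06 rad).
It fails at once if the turntable's base is shifted or twisted, by more than 12 mm (distance of any of base, scale_line from where it was at the start of the episode above 0.012 m).
It fails at once if the turntable is gripped or pushed hard (over 30 N between fingers and disc or post) (contact force between the fingers and dial above 30 N).
It fails at once if the mug, offcut or screwdriver is moved or lifted (distance of any of mug, offcut, screwdriver from where it was at the start of the episode above 0.012 m).
It also fails if it takes over 48 s, if anything falls off the work surface, if the arm or the gripper's body presses on something with over 40 N, if the wrist force passes 120 N, or if a joint passes its speed limit or range.

## Working session

There is one attempt and no reset: what is moved stays moved. The work goes in short steps, Python scripts to look and compute and a tool call to move; the robot and the scene stay as the last step left them, time stands still between calls to the robot, and variables do not carry over. Pictures are saved under pics/ and viewed, at most 10 in all, crops included, and the job is handed in when it is done.

Besides the shell and the picture viewer there is one more tool, called as name([rows], argument=value, ...), one row to a line, values as JSON. apply_moves: Moves the arm, as the interface text tells. Its arguments: {"type":"object","properties":{"plan":{"type":"array"}},"required":["plan"]}

```bash
mkdir -p pics; python3 - <<'E'
from station import r
import cv2,numpy as np
s=r.sense();print(s['time_s'],s['tcp_pos'],s['ee_rot'],s['gripper_width'],r.tcp_to_tips)
for n in('top','scene'):
    c=r.capture(n);cv2.imwrite(f'pics/{n}0.png',c['img']);np.savez(f'{n}0.npz',**c);print(c['mtx'],c['R'],c['t'])
E
```

```text
0.0 [0.15674781 0.6044387  0.24344016] [[ 9.67913903e-01 -2.51281587e-01 -4.89687743e-04]
 [-2.51282055e-01 -9.67911474e-01 -2.16956562e-03]
 [ 7.11975070e-05  2.22300247e-03 -9.99997527e-01]] 0.9989022155577669 0.022
[[415.22636726   0.         275.36111314]
 [  0.         415.22636726 203.06638658]
 [  0.           0.           1.        ]] [[ 2.71740285e-03 -9.99525901e-01 -3.06690297e-02]
 [-9.96401976e-01 -1.08381203e-04 -8.47531132e-02]
 [ 8.47096079e-02  3.07889902e-02 -9.95929877e-01]] [0.01002065 0.62957011 0.98764917]
[[498.99504492   0.         275.12364305]
 [  0.         498.99504492 212.82530067]
 [  0.           0.           1.        ]] [[-0.60174777  0.79866755  0.00545541]
 [ 0.49326878  0.37700302 -0.78393535]
 [-0.62816044 -0.46904037 -0.62081849]] [ 0.3817045  -0.27495428  1.70117934]
```

View pics/top0.png

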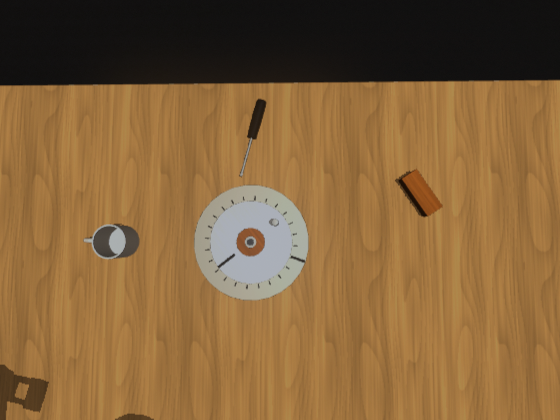

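View pics/scene0.png

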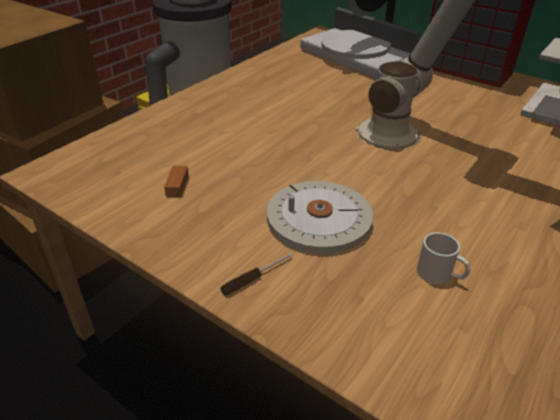

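The top view shows the base centred near (251,242). The index line is at (227,260), the long scale line at (298,259), the post at (274,222), the mug at (109,242), the screwdriver around (252,140) and the offcut at (421,193).

```bash
cat > h.py <<'E'
import cv2,numpy as np
def ray(c,uv,z):
    uv=np.atleast_2d(uv).astype(float)
    d=np.c_[uv,np.ones(len(uv))]@np.linalg.inv(c['mtx']).T@c['R']
    o=-c['R'].T@c['t']
    return o+d*((z-o[2])/d[:,2])[:,None]
def proj(c,X):
    p=c['mtx']@(c['R']@np.asarray(X)+c['t']);return p[:2]/p[2]
def measure(c,cen=None,verbose=True,dark=75):
    """index/scale angle (deg, world) from dark pixels in rings; centre from base outline (top view)"""
    g=cv2.cvtColor(c['img'],cv2.COLOR_BGR2GRAY);hsv=cv2.cvtColor(c['img'],cv2.COLOR_BGR2HSV)
    if cen is None:
        m=((hsv[...,1]<70)&(g>110)).astype(np.uint8)
        cs=cv2.findContours(m,cv2.RETR_EXTERNAL,cv2.CHAIN_APPROX_NONE)[0]
        k=max(cs,key=cv2.contourArea);P=ray(c,k[:,0],.03)[:,:2]
        (x,y),rad=cv2.minEnclosingCircle(P.astype(np.float32))
        e=cv2.fitEllipse(P.astype(np.float32)*1000);cen=np.array(e[0])/1000
        if verbose:print('outline centre',cen,'ellipse axes mm',e[1],'enclosing',x,y,rad)
    v,u=np.indices(g.shape);uv=np.c_[u.ravel(),v.ravel()]
    P=ray(c,uv,.031)[:,:2]-cen;R=np.hypot(*P.T);A=np.degrees(np.arctan2(P[:,1],P[:,0]));w=np.clip(dark+60-g.ravel().astype(float),0,None)
    out={}
    for n,lo,hi in(('index',.058,.094),('scale',.118,.134)):
        b=(R>lo)&(R<hi)
        m=np.zeros(g.size,np.uint8);m[b&(g.ravel()<dark+30)]=1
        N,L,S,_=cv2.connectedComponentsWithStats(m.reshape(g.shape))
        L=L.ravel();out[n]=[]
        for i in range(1,N):
            if S[i,4]<4:continue
            q=P[L==i]*w[L==i][:,None];q=q.sum(0)/w[L==i].sum()
            out[n].append((int(S[i,4]),round(float(np.degrees(np.arctan2(q[1],q[0]))),2),round(float(np.hypot(*q)),4)))
    return cen,out
E
python3 - <<'E'
from h import *
for n in('top','scene'):
    c=dict(np.load(n+'0.npz'))
    if n=='top': cen,o=measure(c)
    else: _,o=measure(c,cen)
    print(n,cen,o)
c=dict(np.load('top0.npz'))
print('post top',ray(c,(274.5,221.5),.077)[:,:2]-cen,'mug',ray(c,(109,242),.09),'off',ray(c,[(407,172),(441,208)],.035),'sd',ray(c,[(262,101),(241,176)],.01))
a=cv2.resize(c['img'][180:305,190:315],(600,600),interpolation=cv2.INTER_CUBIC);b=cv2.imread('pics/scene0.png')
cv2.imwrite('pics/crop.png',a)
E
```

```text
outline centre [0.53640424 0.07228298] ellipse axes mm (270.29296875, 276.8601379394531) enclosing 0.5358439087867737 0.07058856636285782 0.1390646994113922
top [0.53640424 0.07228298] {'index': [(37, 128.66, 0.0761)], 'scale': [(14, -109.81, 0.1255)]}
scene [0.53640424 0.07228298] {'index': [(73, -69.15, 0.0773), (14, 127.41, 0.0751)], 'scale': [(8, -108.96, 0.1258)]}
post top [[ 0.0460872  -0.06104341]] mug [[0.53424581 0.39165231 0.09      ]] off [[ 0.7042121  -0.30726032  0.035     ]
 [ 0.61706499 -0.38575291  0.035     ]] sd [[0.89115374 0.0460922  0.01      ]
 [0.69901333 0.09771531 0.01      ]]
```

View pics/crop.png

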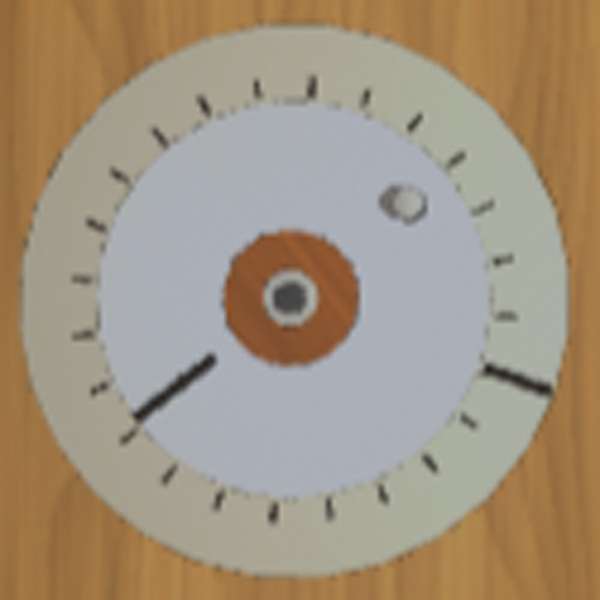

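The crop shows the index line at lower left, the post opposite it at upper right, and the long line at right, slightly below centre. That makes about +122° (CCW) to go. I'll refine the centre and work out the approach.

```bash
cat >> h.py <<'E'
def center(c,near=(.536,.072)):
    s=cv2.cvtColor(c['img'],cv2.COLOR_BGR2HSV)[...,1]
    u0,v0=proj(c,[*near,.03]).astype(int)
    roi=np.zeros_like(s);cv2.circle(roi,(int(u0),int(v0)),80,1,-1)
    t,_=cv2.threshold(s[roi>0],0,255,cv2.THRESH_OTSU)
    m=((s<t)&(roi>0)).astype(np.uint8)
    k=max(cv2.findContours(m,cv2.RETR_EXTERNAL,cv2.CHAIN_APPROX_NONE)[0],key=cv2.contourArea)
    k=cv2.convexHull(k)
    e=cv2.fitEllipse((ray(c,k[:,0],.03)[:,:2]*1000).astype(np.float32))
    return np.array(e[0])/1000,e[1]
E
python3 - <<'E'
from h import *
c=dict(np.load('top0.npz'));cen,ax=center(c);print(cen,ax);print(measure(c,cen)[1])
s=dict(np.load('scene0.npz'));print(measure(s,cen)[1])
# blank/nut centre, z=.045
h=cv2.cvtColor(c['img'],cv2.COLOR_BGR2HSV)[...,1]
m=np.zeros(h.shape,np.uint8);m[222:262,230:271]=(h[222:262,230:271]>90)
k=max(cv2.findContours(m,cv2.RETR_EXTERNAL,cv2.CHAIN_APPROX_NONE)[0],key=cv2.contourArea)
e=cv2.fitEllipse((ray(c,k[:,0],.042)[:,:2]*1000).astype(np.float32));print('blank',e)
# post top by depth
X=ray(c,(275,222),.077)[0];print('post',X-[*cen,0],c['depth'][214:230,268:280].min())
E
```

```text
[0.53591302 0.07034891] (277.5971984863281, 278.0021057128906)
{'index': [(37, 127.49, 0.0754)], 'scale': [(14, -109.87, 0.1259)]}
{'index': [(74, -68.45, 0.0758), (13, 126.21, 0.075)], 'scale': [(9, -109.25, 0.1267)]}
blank ((535.8958129882812, 70.44671630859375), (63.531097412109375, 64.91740417480469), 146.74986267089844)
post [ 0.0454237  -0.06026992  0.077     ] 0.0
```

apply_moves([
  {"grip": 0,"offset": [3.4,3.2,0],"spin": 0.145},
  {"grip": 0,"offset": [6.8,6.4,0],"spin": 0.29},
  {"grip": 0,"offset": [10.2,9.6,0],"spin": 0.435},
  {"grip": 0,"offset": [13.6,12.8,0],"spin": 0.58},
  {"grip": 0,"offset": [17,16,0],"spin": 0.725},
])

```text
time_s: 0.6
tcp_pos: [0.2818, 0.4055, 0.2442]
ee_rot: [[0.553, -0.833, -0.0], [-0.833, -0.553, -0.001], [0.0, 0.001, -1.0]]
wrist_force: [1.1, 0.7, 0.4]
gripper_width: 0.632
gripper_force: 0.0
```

```bash
cat >> h.py <<'E'
CEN=np.array([.5359,.0704])
def go(r,th,rad,tan,z):
    """print tool-frame shift (cm) and spin (rad) to TCP at dial angle th, (radial,tangential) m, height z"""
    s=r.sense();R=s['ee_rot'];a=np.radians(th)
    e=np.array([np.cos(a),np.sin(a)]);t=np.array([-e[1],e[0]])
    X=np.r_[CEN+rad*e+tan*t,z];d=R.T@(X-s['tcp_pos'])*100
    psi=np.arctan2(R[1,0],R[0,0]);sp=-(a-np.pi/2-psi);sp=(sp+np.pi)%(2*np.pi)-np.pi
    q=s['tcp_pos'][:2]-CEN
    print('t',s['time_s'],'tcp',s['tcp_pos'].round(4),'F',np.round(s['wrist_force'],1),'j6',round(s['joints'][5],1),'now r,t',q@e,q@t,'| off',d.round(2),'spin',round(sp,3))
E
python3 -c "
from h import *
from station import r
go(r,-53,.075,-.042,.245)"
```

```text
t 0.6 tcp [0.2818 0.4055 0.2442] F [1.1 0.7 0.4] j6 -40.5 now r,t -0.42052312877016307 -0.0012986333336708344 | off [49.71  1.13 -0.06] spin 1.512
```

apply_moves([
  {"grip": 0,"offset": [4.6,0.1,0],"spin": 0.145},
  {"grip": 0,"offset": [9.2,0.2,0],"spin": 0.29},
  {"grip": 0,"offset": [13.8,0.3,0],"spin": 0.435},
  {"grip": 0,"offset": [18.4,0.4,0],"spin": 0.58},
  {"grip": 0,"offset": [23,0.5,0],"spin": 0.725},
])

```text
time_s: 1.1
tcp_pos: [0.4059, 0.2119, 0.2445]
ee_rot: [[-0.138, -0.99, -0.0], [-0.99, 0.138, 0.0], [-0.0, 0.0, -1.0]]
wrist_force: [0.2, 0.5, 0.7]
gripper_width: 0.169
gripper_force: 0.0
```

```bash
python3 -c "
from h import *
from station import r
go(r,-53,.075,-.042,.245)"
```

```text
t 1.1 tcp [0.4059 0.2119 0.2445] F [0.2 0.5 0.7] j6 -55.9 now r,t -0.19127076441932317 -0.018679135655168905 | off [ 20.5  -17.16  -0.06] spin 0.786
```

apply_moves([
  {"grip": 0,"offset": [3.7,-3.1,0],"spin": 0.145},
  {"grip": 0,"offset": [7.4,-6.2,0],"spin": 0.29},
  {"grip": 0,"offset": [11.1,-9.3,0],"spin": 0.435},
  {"grip": 0,"offset": [14.8,-12.4,0],"spin": 0.58},
  {"grip": 0,"offset": [18.5,-15.5,0],"spin": 0.725},
])

```text
time_s: 1.6
tcp_pos: [0.5351, 0.0079, 0.2443]
ee_rot: [[-0.761, -0.649, -0.0], [-0.649, 0.761, 0.0], [0.0, 0.0, -1.0]]
wrist_force: [1.1, 0.5, -0.2]
gripper_width: 0.001
gripper_force: 0.0
```

apply_moves([
  {"grip": 0,"offset": [0,0,0],"spin": 0},
])

```text
time_s: 1.7
tcp_pos: [0.5363, 0.0056, 0.2435]
ee_rot: [[-0.762, -0.647, -0.001], [-0.647, 0.762, -0.001], [0.002, -0.0, -1.0]]
wrist_force: [0.0, 1.4, -0.2]
gripper_width: 0.005
gripper_force: 0.0
```

```bash
python3 -c "
from h import *
from station import r
go(r,-53,.075,-.042,.075)"
```

```text
t 1.7 tcp [0.5363 0.0056 0.2435] F [ 0.   1.4 -0.2] j6 -67.6 now r,t 0.05196793375344829 -0.03867698071599589 | off [ 0.44 -2.28 16.85] spin 0.058
```

apply_moves([
  {"grip": 0,"offset": [0.4,-2.3,3.5],"spin": 0.058},
  {"grip": 0,"offset": [0.4,-2.3,7.5],"spin": 0.058},
  {"grip": 0,"offset": [0.4,-2.3,11.5],"spin": 0.058},
  {"grip": 0,"offset": [0.4,-2.3,14.5],"spin": 0.058},
  {"grip": 0,"offset": [0.4,-2.3,16.0],"spin": 0.058},
])

```text
time_s: 2.2
tcp_pos: [0.5442, -0.0102, 0.0812]
ee_rot: [[-0.793, -0.609, -0.006], [-0.609, 0.793, -0.001], [0.005, 0.003, -1.0]]
wrist_force: [-0.6, 0.1, -0.5]
gripper_width: 0.007
gripper_force: 0.0
```

apply_moves([
  {"grip": 0,"offset": [0,0,0.6],"spin": 0},
  {"grip": 0,"offset": [0,0,0.6],"spin": 0},
])

```text
time_s: 2.4
tcp_pos: [0.5461, -0.0099, 0.0779]
ee_rot: [[-0.793, -0.61, -0.002], [-0.61, 0.793, -0.0], [0.002, 0.001, -1.0]]
wrist_force: [0.2, 0.1, -0.0]
gripper_width: 0.004
gripper_force: 0.0
```

```bash
python3 - <<'E'
from h import *
from station import r
go(r,-53,.075,-.0175,.075)
a=r.capture('top')['img'];b=r.capture('wrist')['img']
cv2.imwrite('pics/pre.png',np.hstack([cv2.resize(a[150:330,160:340],(400,400),interpolation=cv2.INTER_CUBIC),cv2.resize(b,(400,300)).copy() if 0 else cv2.copyMakeBorder(cv2.resize(b,(400,300)),0,100,0,0,cv2.BORDER_CONSTANT)]))
E
```

```text
t 2.4 tcp [ 0.5461 -0.0099  0.0779] F [ 0.2  0.1 -0. ] j6 -68.4 now r,t 0.07029664859696172 -0.04016936403228913 | off [-2.26 -0.49  0.29] spin 0.01
```

View pics/pre.png

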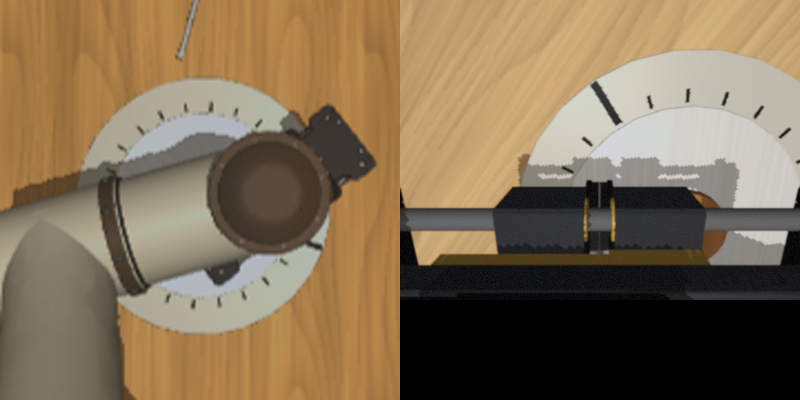

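apply_moves([
  {"grip": 0,"offset": [-0.6,-0.3,0.1],"spin": 0},
  {"grip": 0,"offset": [-1.2,-0.5,0.3],"spin": 0},
  {"grip": 0,"offset": [-1.6,-0.5,0.3],"spin": 0},
  {"grip": 0,"offset": [-1.9,-0.5,0.3],"spin": 0},
  {"grip": 0,"offset": [-2.1,-0.5,0.3],"spin": 0},
])

```text
time_s: 3.0
tcp_pos: [0.5666, -0.0011, 0.0756]
ee_rot: [[-0.793, -0.609, 0.0], [-0.609, 0.793, 0.0], [-0.0, -0.0, -1.0]]
wrist_force: [0.1, -0.2, 0.2]
gripper_width: 0.006
gripper_force: 0.0
```

apply_moves([
  {"grip": 0,"offset": [-0.15,0,0],"spin": 0},
  {"grip": 0,"offset": [-0.3,0,0],"spin": 0},
  {"grip": 0,"offset": [-0.45,0,0],"spin": 0},
])

```text
time_s: 3.3
tcp_pos: [0.5685, 0.0005, 0.0755]
ee_rot: [[-0.793, -0.609, -0.004], [-0.609, 0.793, -0.002], [0.004, 0.001, -1.0]]
wrist_force: [-2.4, -4.3, 2.8]
gripper_width: 0.006
gripper_force: 2.3
```

```bash
python3 - <<'E'
from h import *
from station import r
go(r,-53,.075,-.0175,.075)
go(r,-40,.075,-.0175,.075)
# tool-frame rows for arc steps of 4.5 deg
p=np.array([.075,-.0175])
for k in range(1,6):
    a=np.radians(4.5*k);d=np.array([[np.cos(a),-np.sin(a)],[np.sin(a),np.cos(a)]])@p-p
    print((-100*d[1]).round(2),(-100*d[0]).round(2),-a.round(3))
E
```

```text
t 3.3 tcp [5.685e-01 5.000e-04 7.550e-02] F [-2.4 -4.3  2.8] j6 -68.9 now r,t 0.07547568992746528 -0.01605442511395363 | off [0.14 0.05 0.05] spin 0.009
t 3.3 tcp [5.685e-01 5.000e-04 7.550e-02] F [-2.4 -4.3  2.8] j6 -68.9 now r,t 0.06992979302806616 -0.03262128726488664 | off [-1.59 -0.17  0.04] spin -0.218
-0.59 -0.11 -0.079
-1.19 -0.18 -0.157
-1.8 -0.2 -0.236
-2.4 -0.17 -0.314
-3.0 -0.1 -0.393
```

Contact is made as expected (about 5 N). Next I follow the arc, 22.5° per call.

apply_moves([
  {"grip": 0,"offset": [-0.59,-0.11,0],"spin": -0.079},
  {"grip": 0,"offset": [-1.19,-0.18,0],"spin": -0.157},
  {"grip": 0,"offset": [-1.8,-0.2,0],"spin": -0.236},
  {"grip": 0,"offset": [-2.4,-0.17,0],"spin": -0.314},
  {"grip": 0,"offset": [-3.0,-0.1,0],"spin": -0.393},
])

```text
time_s: 3.8
tcp_pos: [0.5924, 0.0177, 0.0753]
ee_rot: [[-0.497, -0.868, -0.005], [-0.868, 0.497, -0.002], [0.004, 0.003, -1.0]]
wrist_force: [-3.8, -2.9, 3.6]
gripper_width: 0.003
gripper_force: 2.6
```

```bash
python3 -c "
from h import *
from station import r
go(r,-31,.075,-.0175,.075)
go(r,-8,.075,-.0175,.075)"
```

```text
t 3.8 tcp [0.5924 0.0177 0.0753] F [-3.8 -2.9  3.6] j6 -47.2 now r,t 0.07557747385443572 -0.016107374138982455 | off [0.14 0.06 0.03] spin 0.021
t 3.8 tcp [0.5924 0.0177 0.0753] F [-3.8 -2.9  3.6] j6 -47.2 now r,t 0.06327577902035944 -0.044357387718819925 | off [-2.93 -0.09  0.02] spin -0.381
```

apply_moves([
  {"grip": 0,"offset": [-0.59,-0.11,0],"spin": -0.079},
  {"grip": 0,"offset": [-1.19,-0.18,0],"spin": -0.157},
  {"grip": 0,"offset": [-1.8,-0.2,0],"spin": -0.236},
  {"grip": 0,"offset": [-2.4,-0.17,0],"spin": -0.314},
  {"grip": 0,"offset": [-3.0,-0.1,0],"spin": -0.393},
])

```text
time_s: 4.3
tcp_pos: [0.6083, 0.043, 0.0752]
ee_rot: [[-0.127, -0.992, -0.005], [-0.992, 0.127, -0.002], [0.003, 0.005, -1.0]]
wrist_force: [-2.7, -4.6, 1.3]
gripper_width: 0.004
gripper_force: 2.6
```

apply_moves([
  {"grip": 0,"offset": [-0.59,-0.11,0],"spin": -0.079},
  {"grip": 0,"offset": [-1.19,-0.18,0],"spin": -0.157},
  {"grip": 0,"offset": [-1.8,-0.2,0],"spin": -0.236},
  {"grip": 0,"offset": [-2.4,-0.17,0],"spin": -0.314},
  {"grip": 0,"offset": [-3.0,-0.1,0],"spin": -0.393},
])

```text
time_s: 4.8
tcp_pos: [0.6135, 0.0723, 0.0752]
ee_rot: [[0.263, -0.965, -0.004], [-0.965, -0.263, -0.003], [0.001, 0.005, -1.0]]
wrist_force: [-2.0, -5.9, 1.6]
gripper_width: 0.005
gripper_force: 2.6
```

```bash
python3 -c "
from h import *
from station import r
go(r,15,.075,-.0165,.075)
go(r,37.5,.075,-.0165,.075)"
```

```text
t 4.8 tcp [0.6135 0.0723 0.0752] F [-2.  -5.9  1.6] j6 -6.6 now r,t 0.07546767313395553 -0.018224640269274818 | off [-0.17  0.05  0.02] spin 0.004
t 4.8 tcp [0.6135 0.0723 0.0752] F [-2.  -5.9  1.6] j6 -6.6 now r,t 0.0627487706828483 -0.04571760031967276 | off [-3.17 -0.03  0.01] spin -0.389
```

apply_moves([
  {"grip": 0,"offset": [-0.61,-0.11,0],"spin": -0.079},
  {"grip": 0,"offset": [-1.22,-0.18,0],"spin": -0.157},
  {"grip": 0,"offset": [-1.85,-0.2,0],"spin": -0.236},
  {"grip": 0,"offset": [-2.45,-0.17,0],"spin": -0.314},
  {"grip": 0,"offset": [-3.07,-0.1,0],"spin": -0.393},
])

```text
time_s: 5.3
tcp_pos: [0.607, 0.1021, 0.0751]
ee_rot: [[0.612, -0.791, -0.003], [-0.791, -0.612, -0.003], [0.0, 0.004, -1.0]]
wrist_force: [-0.4, -6.5, 0.3]
gripper_width: 0.004
gripper_force: 2.8
```

apply_moves([
  {"grip": 0,"offset": [-0.61,-0.11,0],"spin": -0.079},
  {"grip": 0,"offset": [-1.22,-0.18,0],"spin": -0.157},
  {"grip": 0,"offset": [-1.85,-0.2,0],"spin": -0.236},
  {"grip": 0,"offset": [-2.45,-0.17,0],"spin": -0.314},
  {"grip": 0,"offset": [-3.07,-0.1,0],"spin": -0.393},
])

```text
time_s: 5.8
tcp_pos: [0.5896, 0.127, 0.0752]
ee_rot: [[0.868, -0.496, -0.002], [-0.496, -0.868, -0.003], [-0.0, 0.003, -1.0]]
wrist_force: [1.1, -7.2, -1.3]
gripper_width: 0.007
gripper_force: 3.1
```

```bash
python3 - <<'E'
from h import *
from station import r
go(r,60,.075,-.0165,.075)
for n in('top','scene'):
    c=r.capture(n);np.savez(n+'1.npz',**c)
    cv2.imwrite(f'pics/{n}1.png',c['img']);print(n,measure(c,CEN)[1])
a=cv2.imread('pics/top1.png')[150:330,160:340];b=cv2.imread('pics/scene1.png')[150:270,240:400]
cv2.imwrite('pics/mid.png',np.hstack([cv2.resize(a,(400,400)),cv2.copyMakeBorder(cv2.resize(b,(400,300)),0,100,0,0,cv2.BORDER_CONSTANT)]))
E
```

```text
t 5.8 tcp [0.5896 0.127  0.0752] F [ 1.1 -7.2 -1.3] j6 32.6 now r,t 0.07590013304449747 -0.01822117892693457 | off [-0.17  0.09  0.02] spin 0.005
top {'index': [(524, 48.94, 0.0723), (30, -120.92, 0.076)], 'scale': [(315, 58.23, 0.122), (14, -109.85, 0.1259)]}
scene {'index': [(776, 144.51, 0.0496), (13, -119.94, 0.0747), (6, 19.67, 0.0614)], 'scale': [(168, -159.17, 0.1196), (9, -109.23, 0.1268), (27, 141.22, 0.1203), (144, 55.51, 0.1239)]}
```

View pics/mid.png

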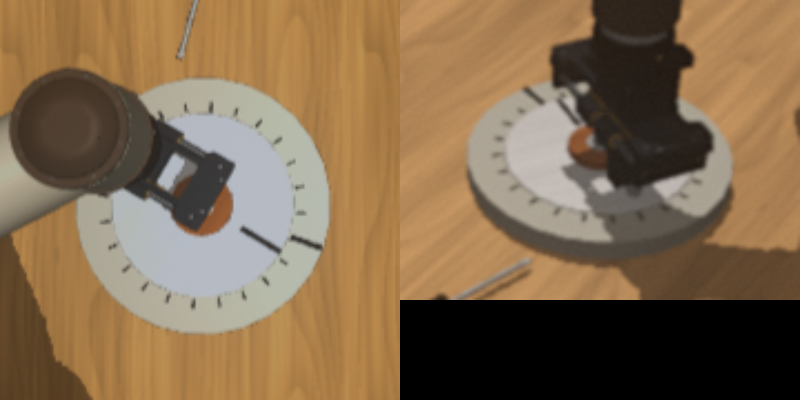

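The top crop shows both lines clearly, about 11° apart, with the index line still short of the long line. The long line itself hasn't moved (-109.85° both times). I push about 9.5° more, slowly.

apply_moves([
  {"grip": 0,"offset": [-0.3,-0.05,0],"spin": -0.04},
  {"grip": 0,"offset": [-0.6,-0.1,0],"spin": -0.08},
  {"grip": 0,"offset": [-0.9,-0.15,0],"spin": -0.12},
  {"grip": 0,"offset": [-1.15,-0.18,0],"spin": -0.15},
  {"grip": 0,"offset": [-1.25,-0.19,0],"spin": -0.165},
])

```text
time_s: 6.4
tcp_pos: [0.5799, 0.1352, 0.0752]
ee_rot: [[0.937, -0.35, -0.001], [-0.35, -0.937, -0.002], [-0.0, 0.002, -1.0]]
wrist_force: [1.2, -6.9, -1.2]
gripper_width: 0.001
gripper_force: 3.0
```

```bash
python3 - <<'E'
from h import *
from station import r
go(r,70,.075,-.0175,.075)
for n in('top','scene'):
    c=r.capture(n);print(n,[q for v in measure(c,CEN)[1].values() for q in v if -130<q[1]<-90])
E
```

```text
t 6.4 tcp [0.5799 0.1352 0.0752] F [ 1.2 -6.9 -1.2] j6 40.7 now r,t 0.07598760087051964 -0.019201570336200215 | off [-0.17  0.1   0.02] spin -0.008
top [(30, -111.31, 0.0769), (14, -109.85, 0.1259)]
scene [(15, -111.09, 0.0763), (9, -109.23, 0.1268)]
```

apply_moves([
  {"grip": 0,"offset": [-0.1,-0.02,0],"spin": -0.014},
  {"grip": 0,"offset": [-0.2,-0.03,0],"spin": -0.028},
  {"grip": 0,"offset": [-0.2,-0.03,0],"spin": -0.028},
])

```text
time_s: 6.8
tcp_pos: [0.5783, 0.1363, 0.0752]
ee_rot: [[0.946, -0.324, -0.001], [-0.324, -0.946, -0.002], [-0.0, 0.002, -1.0]]
wrist_force: [1.8, -5.6, -1.4]
gripper_width: 0.004
gripper_force: 2.7
```

```bash
python3 - <<'E'
from h import *
from station import r
go(r,71,.075,-.0175,.075)
for n in('top','scene'):
    c=r.capture(n);print(n,[q for v in measure(c,CEN)[1].values() for q in v if -130<q[1]<-90])
E
```

```text
t 6.8 tcp [0.5783 0.1363 0.0752] F [ 1.8 -5.6 -1.4] j6 42.1 now r,t 0.07612186564857658 -0.018677185462473902 | off [-0.12  0.11  0.02] spin 0.001
top [(30, -109.94, 0.0765), (14, -109.85, 0.1259)]
scene [(15, -110.03, 0.0766), (9, -109.24, 0.1269)]
```

The lines agree to under 1° in both views. I back off along +x (away from the post), then go up.

apply_moves([
  {"grip": 0,"offset": [0.4,0,0],"spin": 0},
  {"grip": 0,"offset": [1.2,0,0],"spin": 0},
  {"grip": 0,"offset": [2.2,0,0],"spin": 0},
  {"grip": 0,"offset": [2.2,0,-2],"spin": 0},
  {"grip": 0,"offset": [2.2,0,-6],"spin": 0},
])

```text
time_s: 7.4
tcp_pos: [0.5982, 0.1298, 0.1327]
ee_rot: [[0.946, -0.324, -0.007], [-0.324, -0.946, -0.002], [-0.006, 0.005, -1.0]]
wrist_force: [0.0, 0.7, -0.2]
gripper_width: 0.004
gripper_force: 0.0
```

apply_moves([
  {"grip": 0,"offset": [0,0,-4],"spin": 0},
  {"grip": 0,"offset": [0,0,-8],"spin": 0},
  {"grip": 0,"offset": [0,2,-12],"spin": 0},
  {"grip": 0,"offset": [0,2,-12],"spin": 0},
  {"grip": 0,"offset": [0,2,-12],"spin": 0},
])

```text
time_s: 7.9
tcp_pos: [0.5936, 0.1117, 0.2571]
ee_rot: [[0.946, -0.324, 0.003], [-0.324, -0.946, 0.002], [0.002, -0.003, -1.0]]
wrist_force: [-0.1, -0.3, -1.2]
gripper_width: 0.006
gripper_force: 0.0
```

```bash
python3 - <<'E'
from h import *
from station import r
go(r,71,.075,-.0175,.075)
for n in('top','scene'):
    c=r.capture(n);print(n,[q for v in measure(c,CEN)[1].values() for q in v if -130<q[1]<-90]);cv2.imwrite(f'pics/{n}2.png',c['img'])
E
```

```text
t 7.9 tcp [0.5936 0.1117 0.2571] F [-0.1 -0.3 -1.2] j6 45.1 now r,t 0.05778582583143137 -0.04110090790372569 | off [-2.4  -1.67 18.2 ] spin 0.002
top [(30, -109.93, 0.0765), (14, -109.85, 0.1259)]
scene [(14, -110.12, 0.0765), (9, -109.23, 0.1268)]
```

View pics/top2.png

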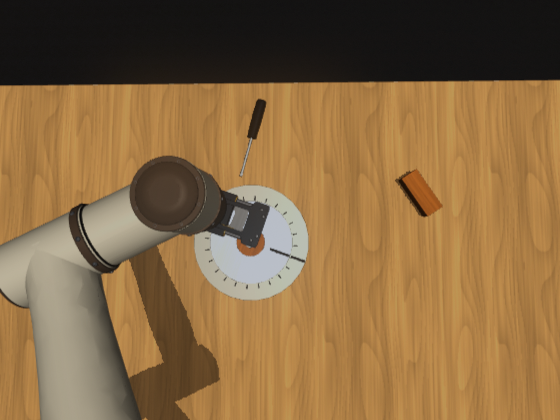

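The index line and long line now form one straight line, from about (271,249) to (305,262). The base, screwdriver and offcut are where they were, and the hand is clear. The mug is hidden by the arm in this view, but it was never near the path.

```bash
python3 -c "
from station import r
print(r.finish_job())"
```

```text
the job is handed in; nothing more can be done
None
```

The index line is set on the long scale line, within about 1° in both camera views against the 2.8° allowed; the base did not shift, the hand is clear, and the job is handed in (no verdict came back).

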